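# Load a dish into the sprung dish dispenser

## Robot

A 7-joint arm with a two-finger parallel gripper is mounted at the origin on a cart in front of the work surface, level with it; the furniture and walls round the work are solid. World frame = base frame: x ahead of the robot, y to its left, z up, the work surface at z = 0. Lengths are in mm, angles in rad, forces in N, time in s.
With the tool pointing down it reaches from about 400 to 850 mm from the base axis. Payload 4.5 kg.
Tool frame: the origin (TCP) lies midway between the tips of the shut fingers; the grasp point (between the pads) lies 19 mm behind it; z points along the fingers, y is the line along which they close (so a half turn about z gives the same grasp; the last joint's range is limited). The gripper opens to 88 mm and grips with 3 to 60 N. Pads are 18 mm wide; open, the fingers measure 123 mm over their backs; the gripper's body (75 mm by 187 mm) begins 45 mm behind the grasp point.
Start: joints at [-1.225, 0.689, -0.195, 1.565, 0.157, 0.902, -0.215], TCP at [191.713, 594.895, 238.743] pointing down, gripper open.
Joint ranges: [-3.01, 3.01], [-0.46, 2.08], [-1.47, 1.51], [0.13, 2.56], [-1, 4.14], [0.04, 2.09], [-2.66, 2.66]. Speed limits (rad/s): [2.57, 2.57, 3.14, 3.14, 3.14, 3.14, 3.14].

## Interface

Orientations are given as a unit quaternion [x, y, z, w].
In Python, from plant import bot gives the robot as it stands. The module is installed in compiled form; this text tells all that it offers.
- The arm moves only by the tool jog_arm, never from a script. Its argument "moves" is a list of rows, each a list of 7 numbers: the closure, from 0 (fully open) to 1 (shut), then the shift along the tool's x, y, z in m, then the turn, a rotation vector about the tool's x, y, z in degrees. A call has 1 to 20 rows; each row is the pose to reach, as a shift and turn from the pose commanded when the call began, along the tool's axes at that moment; what a row does not reach only later rows make up. A row lasts 1/8 s, in which the tool goes at most 62.5 mm and 10.7 degrees, less where a joint would pass 70% of its speed; a pose out of reach is approached as far as the arm can. A call with a gripper value outside its range is refused whole. The fingers move at their own pace and stop on an object; "newtons" is the grip in N (left out, the last holds). Time passes only in rows, so rows that repeat a pose let the fingers close. It gives the time, the measured TCP pose, the force, the opening and the grip force at its end, in the units of the state.
- bot.read_state(): the state, without advancing time (a new reading comes with each control period).
- bot.capture(name): name is "scene" or "top"; returns a dict with "image" (420x560x3 uint8, blue, green, red), "fx", "fy", "cx", "cy" (pixels), "k1" (the pictures are not rectified: a ray, as slopes to the right and down, at radius r is drawn at 1 + k1 r^2 times it, then the intrinsics apply), "cam_to_world" (4x4, takes a point from camera to world coordinates). Camera axes: x right, y down, z forward; pixel columns grow to the right and rows downward; lengths in mm; the calibration is good to about 2 mm. A picture is of the moment at which its call begins. There is no depth.
- bot.close_job(): hands the job in; it is judged then, once.
Trained networks look in the newest picture that a camera, given by its name, has taken for a name from the list of things; names that differ only in an ending like _2 or _b are one class to them, and where a whole thing is asked for, a point or a joint stands for the part that bears it (a point fixed in the world has none). Each returns a list of dicts, best first, with "confidence" (0 to 1); they miss things now and then, are a little off and sometimes report something else, mostly with a low value. They report only what shows in the picture. A call takes as long as a camera call.
- bot.recognise(name, camera): "point" ([x, y, z] in mm, in world coordinates, good to about 4 mm: the middle of the surface that is visible of it).
- bot.outline_of(name, camera): "region" (420x560 bool, what is visible of it).
- bot.place_of(name, camera): "point" ([x, y, z] in mm, in world coordinates, good to about 4 mm: a listed point, or the origin of a listed thing).
The state is a dict: "time": time; "joints": joint angles; "dq": joint speeds; "joint_torque": joint torques, N m; "eef_pos": TCP position; "tcp_rot": TCP orientation; "contact_force": force on the tool from outside, world axes, zero at the start; "moment": the same for the moment, N m; "gripper_width": opening from 0.0 (shut) to 1.0 (fully open); "grasp_force": force on a finger pad.
Only numpy, scipy, OpenCV 4.12 (cv2) and the standard library are available. Lean on these libraries where they do the work, as an engineer would, in place of code of your own. Each camera call takes 0.05 s, during which the arm holds its last target. There are 200 camera calls.

## Task

Lift the oblong white dish out of its carrier by its ends, set it down flat on the worktop and let go, then take it again by its long sides and lower it upright, without dropping it, into the sprung dispenser on top of the dish already there. Press it straight down until both catches snap back over its rim and hold the pile down. Leave everything else on the worktop where it is.

Things in the scene. Friction and masses are not known exactly. Their poses are not given: they have to be found in the camera images.
- dish: the dish to load: white ceramic, oblong, 66 mm long (its x) x 48 mm wide (its y) x 22 mm high, about 0.12 kg. Origin: centre of its underside, z up. A foot 48x30x4 mm, above it upright sides up to the rim. Starts in the carrier, its x along the carrier's x; it fits the dispenser either way round
- dish_floor (a point): centre of the flat floor of the dish's recess, 14 mm above its underside; the recess is 58x40 mm and 8 mm deep, its rim walls 4 mm thick: the place to press with closed fingertips
- pile_dish: a dish like it, already in the dispenser under the catches; the foot of the next dish nests 4 mm into its recess. Origin: centre of its underside
- carrier: fixed steel dish carrier, 84 (x) x 66 (y) mm. Origin: centre of its underside, on the worktop. Floor 12 mm up. Two sides, 52 mm long, at y = +-26 to +-31 mm, 44 mm high, hug the dish's long sides (2 mm play): in here only the dish's two ends can be gripped, from above. Stop ridges 2 mm high on the floor 3 mm beyond each dish end
- dispenser: fixed sprung dish dispenser, metal, 112 (x) x 72 (y) x 118 mm high. Origin: centre of its underside, on the worktop. The dish goes in long axis along x, between two end cheeks (x = +-35 to +-43 mm, spring housings to +-53 mm) with corner lips. Long sides open 54 mm wide between the lips: fingers on the middle of the dish's long sides pass down there; fingers on its ends strike the cheeks
- mouth (a point): point on the dispenser's axis at the top of its straight guides, 108 mm up; 70 x 52 mm inside (2 mm play each side of a dish); above it a flare of 7 mm all round, up to 118 mm, leads the dish in
- catch_line (a point): point on the dispenser's axis at the underside of the catches, 77 mm up. A dish set in loosely rests on their sloping tops, its underside about 83 mm up; press it about 31 mm down, to underside 52 mm up (rim 3 mm past the catches, about 10 N); let go, and the catches hold its rim here
- lift_plate (a joint): how far the sprung platform has sunk, m: 0 at the top (its face 54 mm above the worktop, with the first dish on it), grows downward to 0.036; spring 6 N at the top, 250 N/m. With two dishes held under the catches it reads about 0.017
- catch_near (a joint): how far the catch at the dispenser's -x end is pushed out, m: 0 = fully out over the dish, about 0.005 while a dish is passing it; 110 N/m, 1.1 N at 0
- catch_far (a joint): the same for the catch at the dispenser's +x end
- garlic: bystander: garlic bulb, 51 mm; origin at the centre of its underside, as for all bystanders
- lemon: bystander: lemon, 70x50x50 mm
- plug: bystander: black sink plug, 44 mm across, 20 mm high
- teaspoon: bystander: steel teaspoon lying flat, 132 mm long, 10 mm high
- jam_jar: bystander: jar with a lid, 70 mm across, 101 mm high
- tin: bystander: food tin, 76 mm across, 58 mm high

How it is judged (in metres and radians):
On the way:
1. the dish has been set down flat on the worktop, clear of the carrier, and let go (height (world z) of dish between -0.004 and 0.005 m and angle between dish's own z axis and vertical below 0.08 rad and horizontal distance between dish and carrier above 0.06 m and contact force between the fingers and dish below 0.05 N and linear speed of dish below 0.02 m/s), for 0.2 s.
At the end, for the whole second after the job is handed in: the dish rests in the dispenser on the first dish, within 6 mm of centre, level to 0.1 rad, underside 50 to 56.5 mm above the dispenser's underside; first dish still under it (underside below 43 mm, within 8 mm of centre), platform sunk over 14 mm, both catches within 3 mm of fully out (z of dish in the frame of dispenser between 0.05 and 0.0565 m and x of dish in the frame of dispenser between -0.006 and 0.006 m and y of dish in the frame of dispenser between -0.006 and 0.006 m and angle between dish's own z axis and vertical below 0.1 rad and value of joint lift_plate above 0.014 m and value of joint each of catch_near, catch_far below 0.003 m and z of pile_dish in the frame of dispenser below 0.043 m and horizontal distance between pile_dish and dispenser below 0.008 m and linear speed of dish below 0.02 m/s); the robot touches nothing.
It fails at once if the dish was dropped into the dispenser (falling faster than 0.5 m/s there) (horizontal distance between dish and dispenser below 0.025 m and height (world z) of dish below 0.12 m and linear speed of dish above 0.5 m/s).
It fails at once if a bystander was moved by more than 30 mm (distance of any of garlic, lemon, plug, teaspoon, jam_jar, tin from where it was at the start of the episode above 0.03 m).
It also fails if it takes over 61 s, if anything falls off the work surface, if the arm or the gripper's body presses on something with over 40 N, if the wrist force passes 120 N, or if a joint passes its speed limit or range.

## Working session

There is one attempt and no reset: what is moved stays moved. The work goes in short steps, Python scripts to look and compute and a tool call to move; the robot and the scene stay as the last step left them, time stands still between calls to the robot, and variables do not carry over. Pictures are saved under pics/ and viewed, at most 10 in all, crops included, and the job is handed in when it is done.

Besides the shell and the picture viewer there is one more tool, called after "Request:" by a JSON object that holds its "method" and its "body". jog_arm: Moves the arm, as the interface text tells. Its arguments: {"type":"object","properties":{"moves":{"type":"array","items":{"type":"array","items":{"type":"number"}}},"newtons":{"type":"number"}},"required":["moves"]}

```bash
mkdir -p pics
cat > h.py <<'E'
import numpy as np, cv2
from plant import bot
from scipy.spatial.transform import Rotation as R
E
python3 - <<'E'
from h import *
s=bot.read_state(); print(s)
for c in("scene","top"):
    d=bot.capture(c); cv2.imwrite(f"pics/{c}0.png",d["image"]); print(c,[d[k] for k in("fx","fy","cx","cy","k1")],np.round(d["cam_to_world"],3).tolist())
    for n in("dish","pile_dish","carrier","dispenser","mouth","catch_line","dish_floor","garlic","lemon","plug","teaspoon","jam_jar","tin"):
        print(n,[(np.round(r["point"]).tolist(),round(r["confidence"],2)) for r in bot.place_of(n,c)][:3])
E
```

```text
{'time': 0.0, 'joints': array([-1.22520224,  0.68998596, -0.19449125,  1.5663709 ,  0.15731092,
        0.9024798 , -0.21507574]), 'dq': array([-0.00011251,  0.0011145 , -0.00104837,  0.00058488,  0.00085888,
       -0.00093513,  0.00156599]), 'joint_torque': array([ 5.41727422e-04, -5.27577102e+01, -1.26733202e+00, -1.53438485e+01,
       -5.28115255e-02,  6.52879666e-03,  1.68990846e-04]), 'eef_pos': array([191.5937454 , 594.23409528, 237.90106483]), 'tcp_rot': array([ 1.55216273e-01,  9.87880079e-01, -9.23934176e-04, -6.63865651e-05]), 'contact_force': array([0.60235504, 0.11327885, 0.08393261]), 'moment': array([-0.07359223,  0.03975157, -0.07117806]), 'grasp_force': 0.0, 'gripper_width': 1.0019852626374337}
scene [475.6756834968334, 475.6756834968334, 276.71561883106693, 201.8336658985199, -0.12227955415050633] [[0.446, -0.707, 0.549, -52.194], [-0.895, -0.341, 0.288, -619.625], [-0.017, -0.62, -0.784, 790.701], [0.0, 0.0, 0.0, 1.0]]
dish [([506.0, -169.0, 14.0], 0.88), ([504.0, -175.0, 21.0], 0.63)]
pile_dish [([502.0, -404.0, 60.0], 0.55)]
carrier [([505.0, -174.0, -0.0], 0.83
[... 586 characters left out ...]
314.531], [-1.0, 0.021, 0.021, -385.509], [-0.023, -0.13, -0.991, 928.222], [0.0, 0.0, 0.0, 1.0]]
dish [([509.0, -172.0, 12.0], 0.74)]
pile_dish [([503.0, -405.0, 50.0], 0.71)]
carrier [([508.0, -174.0, -2.0], 0.87)]
dispenser [([499.0, -402.0, 2.0], 0.85), ([509.0, -178.0, 25.0], 0.3)]
mouth [([503.0, -574.0, -1.0], 0.6), ([498.0, -403.0, 106.0], 0.57)]
catch_line [([496.0, -403.0, 73.0], 0.77)]
dish_floor [([507.0, -177.0, 22.0], 0.69)]
garlic [([562.0, -302.0, 0.0], 0.69), ([365.0, -461.0, 0.0], 0.56)]
lemon [([365.0, -461.0, -0.0], 0.77)]
plug [([358.0, -189.0, -2.0], 0.9)]
teaspoon [([327.0, -377.0, -1.0], 0.81)]
jam_jar [([402.0, -577.0, -2.0], 0.84)]
tin [([505.0, -574.0, 1.0], 0.94)]
```

View pics/top0.png

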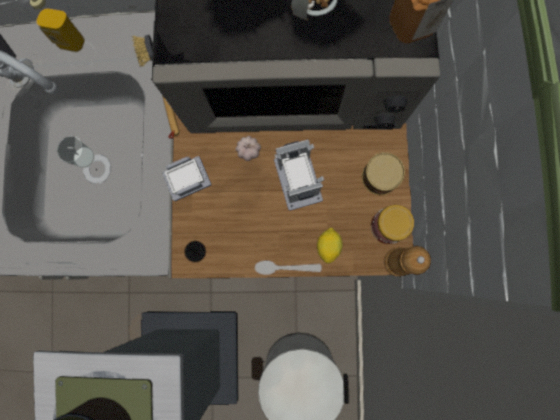

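View pics/scene0.png

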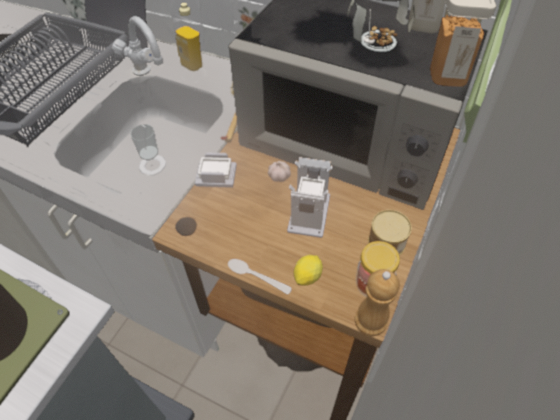

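The top view shows the dish in its carrier at about (187,177), the dispenser at (298,175), the garlic at (248,148), the plug at (195,251), the teaspoon at (288,267) and the lemon at (329,245). The scene view agrees. Next I'll measure the yaws.

```bash
cat >> h.py <<'E'
def ray(d,uv):
    uv=np.atleast_2d(np.float64(uv)); K=np.array([[d["fx"],0,d["cx"]],[0,d["fy"],d["cy"]],[0,0,1]])
    p=cv2.undistortPoints(uv[:,None],K,np.array([d["k1"],0,0,0,0.]))[:,0]
    T=d["cam_to_world"]; return T[:3,3],np.c_[p,np.ones(len(p))]@T[:3,:3].T
def onz(d,uv,z):
    o,r=ray(d,uv); return (o+r*((z-o[2])/r[:,2])[:,None])[:,:2]
def proj(d,P):
    P=np.atleast_2d(np.float64(P)); T=np.linalg.inv(d["cam_to_world"]); K=np.array([[d["fx"],0,d["cx"]],[0,d["fy"],d["cy"]],[0,0,1]])
    return cv2.projectPoints(P,cv2.Rodrigues(T[:3,:3])[0],T[:3,3],K,np.array([d["k1"],0,0,0,0.]))[0][:,0]
def box(d,n,c,z):
    for r in bot.outline_of(n,c)[:1]:
        m=r["region"].astype(np.uint8); k=cv2.findContours(m,0,1)[0]; k=max(k,key=cv2.contourArea)[:,0]
        w=onz(d,k,z).astype(np.float32); (cx,cy),(a,b),t=cv2.minAreaRect(w)
        print(n,c,z,"conf",round(r["confidence"],2),"c",np.round([cx,cy],1),"size",np.round([a,b],1),"ang",round(t,1))
E
python3 - <<'E'
from h import *
D={}
for c in("top","scene"):
    d=D[c]=bot.capture(c)
    box(d,"dish",c,34); box(d,"pile_dish",c,77); box(d,"carrier",c,0); box(d,"dispenser",c,0)
d=D["top"]
print("oven bottom edge",onz(d,[[190,130],[410,130]],0),"table edges",onz(d,[[171,200],[411,200],[300,276]],0))
a=cv2.resize(d["image"][130:220,150:330],(800,400),interpolation=cv2.INTER_CUBIC); cv2.imwrite("pics/crop_top.png",a)
a=cv2.resize(D["scene"]["image"][140:240,190:340],(800,533),interpolation=cv2.INTER_CUBIC); cv2.imwrite("pics/crop_scene.png",a)
E
```

```text
dish top 34 conf 0.79 c [ 508.2 -175.6] size [47.2 64.6] ang 21.0
pile_dish top 77 conf 0.55 c [ 502.1 -401.3] size [62.  51.3] ang 15.4
carrier top 0 conf 0.84 c [ 509.1 -173.5] size [67.8 87.6] ang 23.3
dispenser top 0 conf 0.56 c [ 514.7 -406. ] size [136.9  86.1] ang 14.7
dish scene 34 conf 0.65 c [ 506.8 -177.7] size [55.7 68.4] ang 21.0
pile_dish scene 77 conf 0.74 c [ 514.1 -400.4] size [39.9 46.4] ang 16.1
carrier scene 0 conf 0.79 c [ 510.5 -171.2] size [65.4 83. ] ang 25.8
dispenser scene 0 conf 0.95 c [ 549.6 -380.2] size [214.2  86.5] ang 18.0
oven bottom edge [[ 613.5925531  -179.70968215]
 [ 602.92533869 -641.89014167]] table edges [[ 465.09604358 -141.82444621]
 [ 454.44688777 -634.53240725]
 [ 305.81768552 -403.74995536]]
```

View pics/crop_top.png

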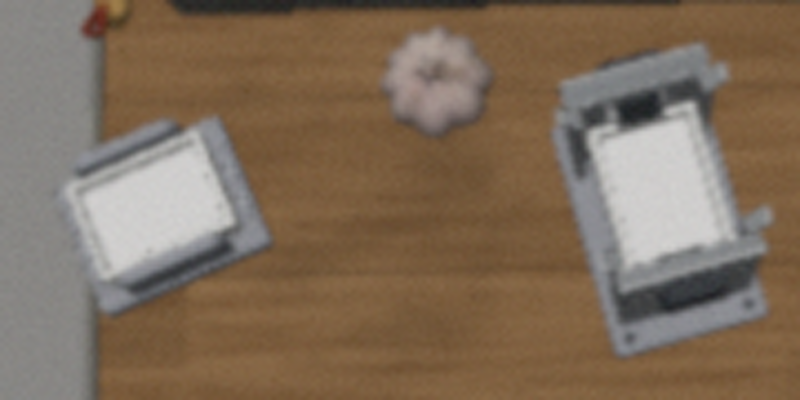

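View pics/crop_scene.png

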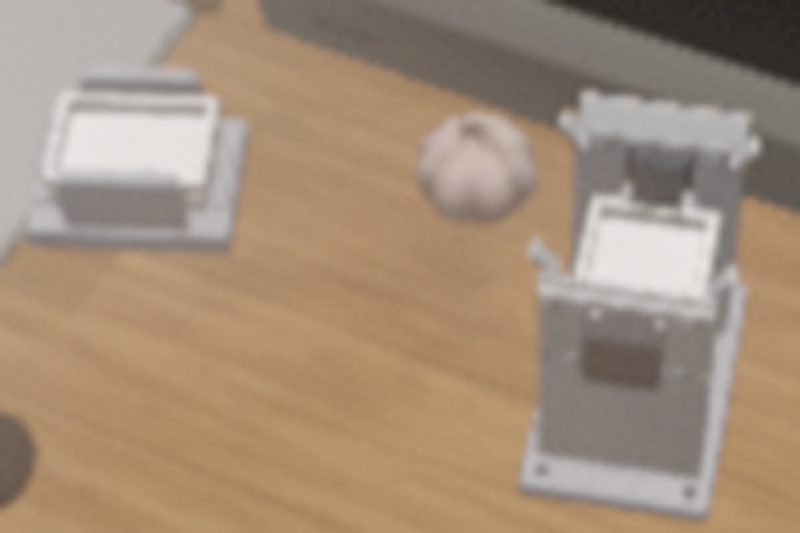

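The crops confirm the yaws. The carrier's and dish's long axis is at about -67° and the dispenser's x is at about +15°. The dispenser base corners are at crop (622,353) and (765,315), and the carrier corners are at (105,312), (270,243) and (215,118).

```bash
cat >> h.py <<'E'
def rel(xyz,yaw):
    "shift (tool axes, m) and turn (tool rotvec, deg) from measured pose to xyz mm, tool down with closing axis at yaw deg"
    s=bot.read_state(); Rc=R.from_quat(s["tcp_rot"]); y=np.radians(yaw)
    Y=np.array([np.cos(y),np.sin(y),0]); Z=np.array([0,0,-1.]); Rt=R.from_matrix(np.c_[np.cross(Y,Z),Y,Z])
    print("at",np.round(s["eef_pos"],1),"->",xyz,yaw,": shift",np.round(Rc.inv().apply(np.array(xyz)-s["eef_pos"])/1000,4).tolist(),"turn",np.round((Rc.inv()*Rt).as_rotvec(degrees=True),2).tolist())
E
python3 - <<'E'
from h import *
d=bot.capture("top"); e=bot.capture("scene")
f=lambda p:np.c_[150+np.array(p)[:,0]/(800/180)-.5+.1,130+np.array(p)[:,1]/(400/90)-.4]
g=lambda p:np.c_[190+np.array(p)[:,0]/(800/150)-.4,140+np.array(p)[:,1]/(533/100)-.4]
print("car base top",onz(d,f([[105,312],[270,243],[215,118]]),4).round(1).tolist())
print("disp base top",onz(d,f([[622,353],[765,315]]),4).round(1).tolist())
print("car base scene",onz(e,g([[28,240],[228,246],[246,120]]),4).round(1).tolist())
print("disp base scene",onz(e,g([[525,490],[706,515]]),4).round(1).tolist())
print("rack/tap at z=0,150",onz(e,[[60,90],[100,50],[145,25]],0).round(),onz(e,[[60,90],[100,50],[145,25]],150).round())
rel([480,250,300],-20); rel([508,-175,150],-67)
E
```

```text
car base top [[464.8, -147.5], [495.2, -224.6], [555.2, -198.3]]
disp base top [[440.5, -385.7], [456.6, -451.1]]
car base scene [[463.9, -148.0], [496.8, -224.0], [561.1, -195.9]]
disp base scene [[440.5, -385.2], [459.7, -451.1]]
rack/tap at z=0,150 [[594. 383.]
 [790. 405.]
 [957. 361.]] [[471. 193.]
 [630. 211.]
 [766. 175.]]
at [191.7 594.9 238.7] -> [480, 250, 300] -20 : shift [-0.3802, -0.2398, -0.0613] turn [0.0, -0.01, 92.14]
at [191.7 594.9 238.7] -> [508, -175, 150] -67 : shift [-0.5372, -0.6358, 0.0887] turn [0.0, -0.01, 139.14]
```

Request:
{"method": "jog_arm", "body": {"moves": [[0,-0.317,-0.239,-0.061,0,0,92],[0,-0.317,-0.239,-0.061,0,0,92],[0,-0.317,-0.239,-0.061,0,0,92],[0,-0.317,-0.239,-0.061,0,0,92],[0,-0.317,-0.239,-0.061,0,0,92],[0,-0.317,-0.239,-0.061,0,0,92],[0,-0.317,-0.239,-0.061,0,0,92],[0,-0.317,-0.239,-0.061,0,0,92],[0,-0.537,-0.636,0.039,0,0,139],[0,-0.537,-0.636,0.039,0,0,139],[0,-0.537,-0.636,0.039,0,0,139],[0,-0.537,-0.636,0.039,0,0,139],[0,-0.537,-0.636,0.039,0,0,139],[0,-0.537,-0.636,0.039,0,0,139],[0,-0.537,-0.636,0.039,0,0,139],[0,-0.537,-0.636,0.039,0,0,139],[0,-0.537,-0.636,0.039,0,0,139],[0,-0.537,-0.636,0.039,0,0,139]], "newtons": 25}}

```text
time: 4.25
eef_pos: [507.7, -173.3, 199.7]
tcp_rot: [0.98, 0.201, 0.0, -0.001]
contact_force: [0.1, -0.1, -0.6]
gripper_width: 0.998
grasp_force: 0.0
```

Run:
```python
from h import *
print(bot.read_state()["joints"].round(2))
rel([509,-174.5,60],-67.5); rel([509,-174.5,17],-67.5)
```

```text
[ 0.03  0.66  0.35  1.89 -0.35  0.66 -0.57]
at [ 507.7 -173.3  199.7] -> [509, -174.5, 60] -67.5 : shift [0.0006, 0.0018, 0.1397] turn [-0.09, -0.02, 0.74]
at [ 507.7 -173.3  199.7] -> [509, -174.5, 17] -67.5 : shift [0.0006, 0.0019, 0.1827] turn [-0.09, -0.02, 0.74]
```

Request:
{"method": "jog_arm", "body": {"moves": [[0,0.0006,0.0018,0.05,0,0,0.7],[0,0.0006,0.0018,0.1,0,0,0.7],[0,0.0006,0.0018,0.14,0,0,0.7],[0,0.0006,0.0018,0.155,0,0,0.7],[0,0.0006,0.0018,0.17,0,0,0.7],[0,0.0006,0.0018,0.1825,0,0,0.7],[0,0.0006,0.0018,0.1825,0,0,0.7]]}}

```text
time: 5.12
eef_pos: [509.0, -176.4, 17.1]
tcp_rot: [0.981, 0.195, -0.0, -0.0]
contact_force: [-0.3, 0.9, 0.9]
gripper_width: 1.002
grasp_force: 0.0
```

Run:
```python
from h import *
d=bot.capture("top"); e=bot.capture("scene")
a=[cv2.resize(i,(800,300),interpolation=cv2.INTER_CUBIC) for i in (d["image"][140:215,90:290],e["image"][140:215,130:330])]
cv2.imwrite("pics/grip.png",np.vstack(a))
```

```text
(no output)
```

View pics/grip.png

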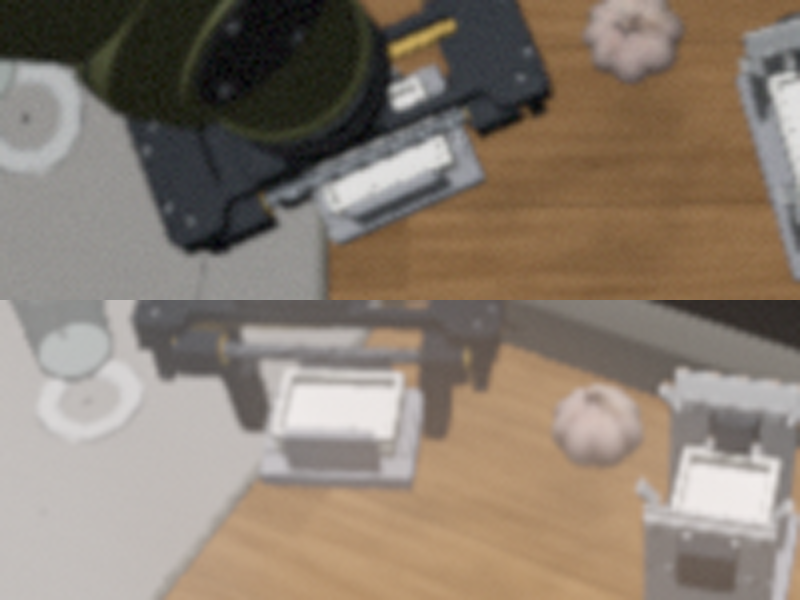

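Both pictures show the fingers on either side of the dish ends, at scene-crop (250,390) and (438,395) with the dish between x=280 and 405, so I can close.

Request:
{"method": "jog_arm", "body": {"moves": [[1,0,0,0,0,0,0],[1,0,0,0,0,0,0],[1,0,0,0,0,0,0],[1,0,0,0,0,0,0],[1,0,0,0,0,0,0],[1,0,0,0,0,0,0]], "newtons": 25}}

```text
time: 5.98
eef_pos: [509.0, -176.4, 17.5]
tcp_rot: [0.981, 0.195, 0.0, -0.0]
contact_force: [-0.7, 1.4, 5.5]
gripper_width: 0.744
grasp_force: 25.0
```

Request:
{"method": "jog_arm", "body": {"moves": [[1,0,0,-0.01,0,0,0],[1,0,0,-0.02,0,0,0],[1,0,0,-0.04,0,0,0],[1,0,0,-0.06,0,0,0],[1,0,0,-0.08,0,0,0],[1,0,0,-0.08,0,0,0]]}}

```text
time: 6.72
eef_pos: [510.0, -177.1, 98.7]
tcp_rot: [0.981, 0.194, 0.001, 0.001]
contact_force: [-0.2, -0.8, -1.6]
gripper_width: 0.747
grasp_force: 25.0
```

Run:
```python
from h import *
rel([440,-275,95],-67.5);rel([440,-275,12],-67.5);rel([440,-275,6],-67.5)
```

```text
at [ 510.  -177.1   98.7] -> [440, -275, 95] -67.5 : shift [-0.102, 0.0638, 0.0036] turn [0.14, -0.13, -0.07]
at [ 510.  -177.1   98.7] -> [440, -275, 12] -67.5 : shift [-0.1022, 0.0636, 0.0866] turn [0.14, -0.13, -0.07]
at [ 510.  -177.1   98.7] -> [440, -275, 6] -67.5 : shift [-0.1023, 0.0636, 0.0926] turn [0.14, -0.13, -0.07]
```

Request:
{"method": "jog_arm", "body": {"moves": [[1,-0.04,0.018,0,0,0,0],[1,-0.08,0.036,0,0,0,0],[1,-0.106,0.048,0.01,0.1,-0.1,0],[1,-0.106,0.048,0.03,0.1,-0.1,0],[1,-0.106,0.048,0.05,0.1,-0.1,0],[1,-0.106,0.048,0.07,0.1,-0.1,0],[1,-0.106,0.048,0.082,0.1,-0.1,0],[1,-0.106,0.048,0.088,0.1,-0.1,0],[1,-0.106,0.048,0.088,0.1,-0.1,0]]}}

```text
time: 7.85
eef_pos: [429.3, -261.4, 9.0]
tcp_rot: [0.981, 0.195, -0.001, -0.001]
contact_force: [-0.0, 0.1, -1.2]
gripper_width: 0.749
grasp_force: 25.0
```

Request:
{"method": "jog_arm", "body": {"moves": [[1,0,0,0.002,0,0,0],[1,0,0,0.0033,0,0,0],[1,0,0,0.0033,0,0,0]]}}

```text
time: 8.22
eef_pos: [429.4, -261.4, 6.1]
tcp_rot: [0.981, 0.195, -0.001, -0.001]
contact_force: [0.3, 0.9, -0.4]
gripper_width: 0.747
grasp_force: 25.0
```

Request:
{"method": "jog_arm", "body": {"moves": [[1,0,0,0.0008,0,0,0],[1,0,0,0.0008,0,0,0],[0,0,0,0.0008,0,0,0],[0,0,0,0.0008,0,0,0],[0,0,0,0.0008,0,0,0],[0,0,0,0.0008,0,0,0],[0,0,0,0.0008,0,0,0]]}}

```text
time: 9.1
eef_pos: [429.3, -261.4, 5.0]
tcp_rot: [0.981, 0.195, -0.001, -0.001]
contact_force: [0.2, 0.4, 0.4]
gripper_width: 0.996
grasp_force: 0.0
```

Request:
{"method": "jog_arm", "body": {"moves": [[0,0,0,-0.02,0,0,0],[0,0,0,-0.06,0,0,0],[0,0,0,-0.1,0,0,-10],[0,0,0,-0.1,0,0,-90],[0,0,0,-0.1,0,0,-90],[0,0,0,-0.1,0,0,-90],[0,0,0,-0.1,0,0,-90],[0,0,0,-0.1,0,0,-90],[0,0,0,-0.1,0,0,-90],[0,0,0,-0.1,0,0,-90],[0,0,0,-0.1,0,0,-90],[0,0,0,-0.1,0,0,-90],[0,0,0,-0.1,0,0,-90]]}}

```text
time: 10.72
eef_pos: [429.5, -261.5, 105.1]
tcp_rot: [0.557, 0.831, -0.0, -0.001]
contact_force: [0.1, -0.4, -0.4]
gripper_width: 1.002
grasp_force: 0.0
```

Run:
```python
from h import *
for c in("top","scene"):
    d=bot.capture(c); box(d,"dish",c,22)
    print([(r["point"].round(1) if hasattr(r["point"],"round") else r["point"],round(r["confidence"],2)) for r in bot.place_of("dish",c)])
    if c=="scene": cv2.imwrite("pics/down.png",cv2.resize(d["image"][130:290,140:350],(788,600),interpolation=cv2.INTER_CUBIC))
rel([429.4,-261.4,5],22.5)
```

```text
dish top 22 conf 0.74 c [ 438.6 -288.1] size [49.7 16.9] ang 17.9
[([430.6, -257.9, -0.3], 0.75), ([324.7, -375.7, 1.8], 0.67)]
dish scene 22 conf 0.63 c [ 423.9 -264.7] size [58.7 68.8] ang 25.7
[([432.4, -259.7, 3.0], 0.66), ([500.3, -401.4, 109.9], 0.22)]
at [ 429.6 -261.4  105.1] -> [429.4, -261.4, 5] 22.5 : shift [-0.0001, 0.0, 0.1001] turn [-0.1, -0.1, -0.07]
```

View pics/down.png

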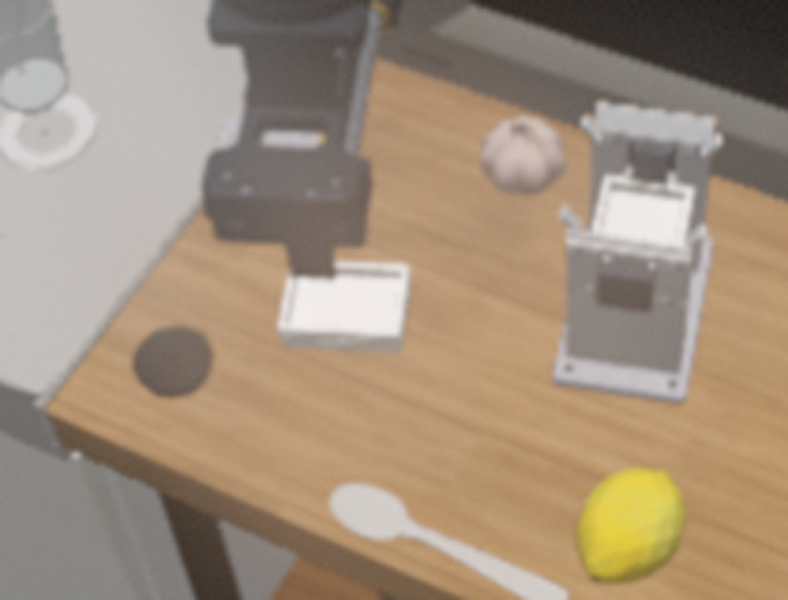

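The dish lies flat and free at crop (345,305), well clear of the plug, spoon and dispenser. Next I'll take it by its long sides.

Request:
{"method": "jog_arm", "body": {"moves": [[0,0,0,0.03,-0.1,-0.1,0],[0,0,0,0.06,-0.1,-0.1,0],[0,0,0,0.08,-0.1,-0.1,0],[0,0,0,0.095,-0.1,-0.1,0],[0,0,0,0.101,-0.1,-0.1,0],[0,0,0,0.101,-0.1,-0.1,0],[1,0,0,0.101,-0.1,-0.1,0],[1,0,0,0.101,-0.1,-0.1,0],[1,0,0,0.101,-0.1,-0.1,0],[1,0,0,0.101,-0.1,-0.1,0],[1,0,0,0.101,-0.1,-0.1,0],[1,0,0,0.101,-0.1,-0.1,0],[1,0,0,0.101,-0.1,-0.1,0]]}}

```text
time: 12.65
eef_pos: [429.4, -261.4, 4.2]
tcp_rot: [0.556, 0.831, 0.0, 0.0]
contact_force: [-1.0, -0.4, 4.1]
gripper_width: 0.539
grasp_force: 25.0
```

Request:
{"method": "jog_arm", "body": {"moves": [[1,0,0,-0.01,0,0,0],[1,0,0,-0.03,0,0,0],[1,0,0,-0.06,0,0,0],[1,0,0,-0.1,0,0,0],[1,0,0,-0.14,0,0,0],[1,0,0,-0.176,0,0,0],[1,0,0,-0.176,0,0,0]]}}

```text
time: 13.52
eef_pos: [430.5, -262.1, 182.7]
tcp_rot: [0.556, 0.831, 0.0, 0.003]
contact_force: [-0.0, 0.1, -2.1]
gripper_width: 0.54
grasp_force: 25.0
```

Run:
```python
from h import *
rel([502,-403,180],-75)
```

```text
at [ 430.5 -262.1  182.7] -> [502, -403, 180] -75 : shift [-0.1575, 0.0124, 0.0034] turn [0.35, 0.0, 97.41]
```

Request:
{"method": "jog_arm", "body": {"moves": [[1,-0.03,0.002,0.003,0,0,10],[1,-0.06,0.004,0.003,0,0,20],[1,-0.09,0.008,0.003,0,0,30],[1,-0.12,0.01,0.003,0,0,40],[1,-0.145,0.012,0.003,0,0,50],[1,-0.158,0.0125,0.003,0,0,60],[1,-0.158,0.0125,0.003,0,0,70],[1,-0.158,0.0125,0.003,0,0,80],[1,-0.158,0.0125,0.003,0,0,90],[1,-0.158,0.0125,0.003,0.1,0,97.4],[1,-0.158,0.0125,0.003,0.1,0,97.4],[1,-0.158,0.0125,0.003,0.1,0,97.4]]}}

```text
time: 15.02
eef_pos: [500.7, -402.3, 176.2]
tcp_rot: [0.991, 0.132, -0.001, -0.001]
contact_force: [0.3, -0.5, -1.2]
gripper_width: 0.539
grasp_force: 25.0
```

Run:
```python
from h import *
out=[]
for c in("top","scene"):
    d=bot.capture(c)
    for n in("dish","dispenser","mouth","catch_line"): print(c,n,[(np.round(r["point"],1).tolist(),round(r["confidence"],2)) for r in bot.place_of(n,c)][:2])
    p=np.array([[502,-403]]); u=proj(d,[[502,-403,108]])[0].astype(int); i=d["image"]
    x0,y0=max(u[0]-60,0),max(u[1]-60,0); out.append(cv2.resize(i[y0:y0+120,x0:x0+80],(400,600),interpolation=cv2.INTER_CUBIC)); print(x0,y0)
cv2.imwrite("pics/over.png",np.hstack(out)); rel([502,-403,180],-75)
```

```text
top dish [([507.9, -401.0, 172.9], 0.95), ([502.6, -405.8, 186.7], 0.27)]
top dispenser [([501.2, -403.9, 2.4], 0.98)]
top mouth [([509.6, -172.3, -0.1], 0.48)]
top catch_line [([498.7, -405.9, 73.8], 0.61)]
238 107
scene dish [([502.9, -400.3, 175.2], 0.75)]
scene dispenser [([502.5, -404.9, -5.0], 0.63)]
scene mouth [([498.3, -398.9, 108.9], 0.93)]
scene catch_line [([501.0, -404.2, 78.5], 0.82)]
250 119
at [ 501.2 -402.7  177.1] -> [502, -403, 180] -75 : shift [0.0007, 0.0005, -0.0029] turn [-0.06, 0.06, 0.04]
```

View pics/over.png

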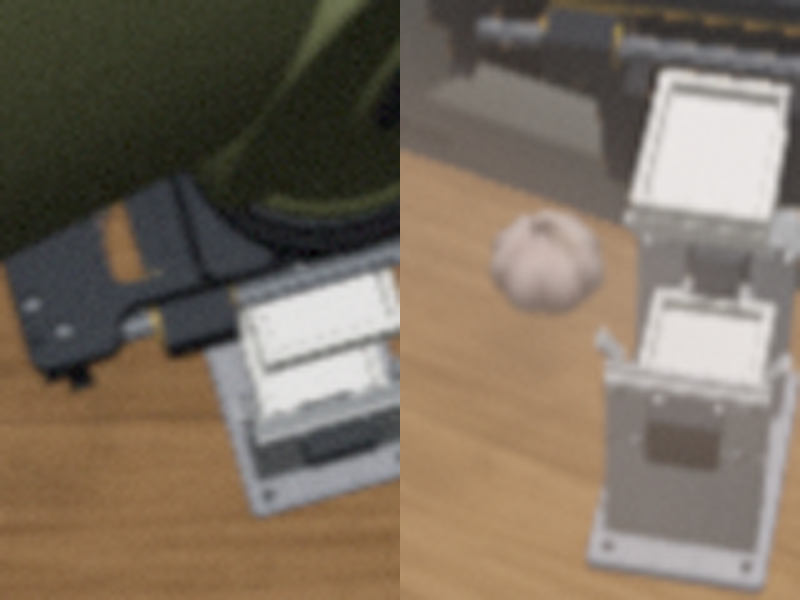

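The dish hangs level above the dispenser and is well aligned with it: the upper rim is at right-crop (715,140), over the pile dish at (710,335). Now I'll lower it.

Request:
{"method": "jog_arm", "body": {"moves": [[1,0,0.0007,0.02,0,0,0],[1,0,0.0007,0.035,0,0,0],[1,0,0.0007,0.048,0,0,0],[1,0,0.0007,0.054,0,0,0],[1,0,0.0007,0.058,0,0,0],[1,0,0.0007,0.062,0,0,0],[1,0,0.0007,0.062,0,0,0]]}}

```text
time: 16.4
eef_pos: [501.3, -403.3, 115.0]
tcp_rot: [0.991, 0.131, -0.001, -0.0]
contact_force: [0.4, 0.6, -1.0]
gripper_width: 0.543
grasp_force: 25.0
```

Request:
{"method": "jog_arm", "body": {"moves": [[1,0,0,0.002,0,0,0],[1,0,0,0.004,0,0,0],[1,0,0,0.006,0,0,0],[1,0,0,0.008,0,0,0],[1,0,0,0.01,0,0,0],[1,0,0,0.01,0,0,0]]}}

```text
time: 17.15
eef_pos: [501.2, -403.2, 104.8]
tcp_rot: [0.991, 0.131, -0.001, -0.001]
contact_force: [-0.2, -0.3, -1.5]
gripper_width: 0.542
grasp_force: 25.0
```

Request:
{"method": "jog_arm", "body": {"moves": [[1,0,0,0.002,0,0,0],[1,0,0,0.004,0,0,0],[1,0,0,0.006,0,0,0],[1,0,0,0.008,0,0,0],[1,0,0,0.01,0,0,0],[1,0,0,0.012,0,0,0],[1,0,0,0.014,0,0,0],[1,0,0,0.014,0,0,0]]}}

```text
time: 18.15
eef_pos: [501.1, -403.2, 90.9]
tcp_rot: [0.991, 0.131, -0.001, -0.001]
contact_force: [0.7, -0.1, -0.6]
gripper_width: 0.542
grasp_force: 25.0
```

Request:
{"method": "jog_arm", "body": {"moves": [[1,0,0,0.001,0,0,0],[1,0,0,0.002,0,0,0],[1,0,0,0.003,0,0,0],[1,0,0,0.004,0,0,0],[1,0,0,0.005,0,0,0],[1,0,0,0.005,0,0,0]]}}

```text
time: 18.9
eef_pos: [501.3, -403.4, 86.1]
tcp_rot: [0.991, 0.131, -0.001, -0.0]
contact_force: [0.2, 0.4, 1.3]
gripper_width: 0.543
grasp_force: 25.0
```

Request:
{"method": "jog_arm", "body": {"moves": [[0.3,0,0,0,0,0,0],[0.3,0,0,0,0,0,0],[0.15,0,0,0,0,0,0],[0.15,0,0,0,0,0,0],[0.15,0,0,0,0,0,0],[0.15,0,0,-0.015,0,0,0],[0.15,0,0,-0.04,0,0,0],[0.15,0,0,-0.06,0,0,0],[1,0,0,-0.07,0,0,0],[1,0,0,-0.07,0,0,0],[1,0,0,-0.07,0,0,0],[1,0,0,-0.07,0,0,0],[1,0,0,-0.07,0,0,0],[1,0,0,-0.07,0,0,0],[1,0,0,-0.07,0,0,0],[1,0,0,-0.07,0,0,0]]}}

```text
time: 20.9
eef_pos: [501.3, -403.4, 156.1]
tcp_rot: [0.991, 0.131, -0.001, -0.0]
contact_force: [-0.3, -0.3, 0.1]
gripper_width: 0.003
grasp_force: 0.0
```

Run:
```python
from h import *
out=[]
for c in("top","scene"):
    d=bot.capture(c)
    for n in("dish","dish_floor"): print(c,n,[(np.round(r["point"],1).tolist(),round(r["confidence"],2)) for r in bot.place_of(n,c)][:2])
    u=proj(d,[[502,-403,108]])[0].astype(int); x0,y0=u[0]-45,u[1]-50; i=d["image"]
    out.append(cv2.resize(i[y0:y0+120,x0:x0+80],(400,600),interpolation=cv2.INTER_CUBIC))
cv2.imwrite("pics/in.png",np.hstack(out)); rel([501.3,-403.3,160],-75); print(bot.read_state()["gripper_width"])
```

```text
top dish [([502.0, -401.4, 83.3], 0.82)]
top dish_floor [([503.7, -408.8, 98.0], 0.7)]
scene dish [([503.7, -400.8, 84.2], 0.86)]
scene dish_floor [([501.4, -404.4, 95.7], 0.84)]
at [ 501.4 -403.3  156.1] -> [501.3, -403.3, 160] -75 : shift [-0.0001, -0.0, -0.0039] turn [-0.06, 0.06, 0.04]
0.005796333243316344
```

View pics/in.png

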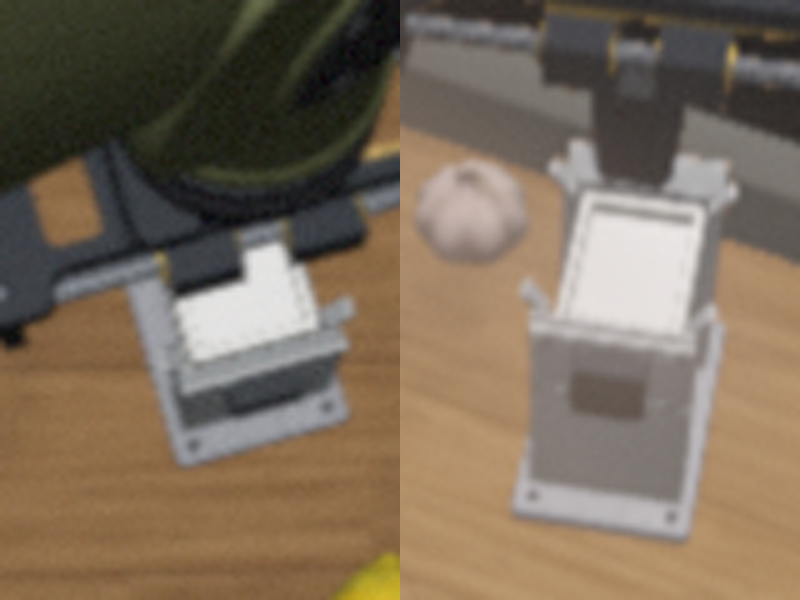

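The dish sits level on the catches inside the mouth, at right-crop (635,260), and the shut fingertips hang clear above it. Now I'll press.

Request:
{"method": "jog_arm", "body": {"moves": [[1,0,0,0.025,0,0,0],[1,0,0,0.045,0,0,0],[1,0,0,0.053,0,0,0],[1,0,0,0.056,0,0,0],[1,0,0,0.058,0,0,0],[1,0,0,0.06,0,0,0],[1,0,0,0.062,0,0,0],[1,0,0,0.062,0,0,0]]}}

```text
time: 22.2
eef_pos: [501.4, -403.6, 94.3]
tcp_rot: [0.991, 0.131, -0.0, -0.0]
contact_force: [0.4, 0.3, 0.8]
gripper_width: -0.001
grasp_force: 0.3
```

Request:
{"method": "jog_arm", "body": {"moves": [[1,0,0,0.002,0,0,0],[1,0,0,0.004,0,0,0],[1,0,0,0.006,0,0,0],[1,0,0,0.008,0,0,0],[1,0,0,0.01,0,0,0],[1,0,0,0.01,0,0,0]]}}

```text
time: 22.95
eef_pos: [501.0, -403.1, 84.0]
tcp_rot: [0.991, 0.131, -0.001, -0.001]
contact_force: [-1.4, 0.2, 3.3]
gripper_width: 0.006
grasp_force: 1.5
```

Request:
{"method": "jog_arm", "body": {"moves": [[1,0,0,0.002,0,0,0],[1,0,0,0.004,0,0,0],[1,0,0,0.006,0,0,0],[1,0,0,0.008,0,0,0],[1,0,0,0.01,0,0,0],[1,0,0,0.012,0,0,0],[1,0,0,0.012,0,0,0]]}}

```text
time: 23.82
eef_pos: [501.1, -403.1, 72.3]
tcp_rot: [0.991, 0.131, -0.001, -0.001]
contact_force: [-1.2, 2.0, 5.7]
gripper_width: 0.004
grasp_force: 3.0
```

Request:
{"method": "jog_arm", "body": {"moves": [[1,0,0,0.002,0,0,0],[1,0,0,0.004,0,0,0],[1,0,0,0.006,0,0,0],[1,0,0,0.007,0,0,0],[1,0,0,0.0075,0,0,0],[1,0,0,0.0075,0,0,0],[1,0,0,0.0075,0,0,0]]}}

```text
time: 24.7
eef_pos: [501.0, -403.2, 65.1]
tcp_rot: [0.991, 0.131, -0.001, -0.001]
contact_force: [-2.3, 1.0, 9.5]
gripper_width: 0.004
grasp_force: 4.0
```

Request:
{"method": "jog_arm", "body": {"moves": [[1,0,0,0.001,0,0,0],[1,0,0,0.002,0,0,0],[1,0,0,0.002,0,0,0],[1,0,0,0.002,0,0,0]]}}

```text
time: 25.2
eef_pos: [501.1, -403.1, 63.2]
tcp_rot: [0.991, 0.131, -0.001, -0.001]
contact_force: [-2.0, 1.4, 7.4]
gripper_width: 0.003
grasp_force: 4.3
```

Request:
{"method": "jog_arm", "body": {"moves": [[1,0,0,-0.002,0,0,0],[1,0,0,-0.004,0,0,0],[1,0,0,-0.006,0,0,0],[1,0,0,-0.008,0,0,0]]}}

```text
time: 25.7
eef_pos: [501.3, -403.3, 70.5]
tcp_rot: [0.991, 0.131, -0.001, -0.0]
contact_force: [-0.4, 0.7, 0.5]
gripper_width: 0.006
grasp_force: 0.0
```

Force is gone by TCP z 70.5, so the catches are holding. I'll back off and check.

Request:
{"method": "jog_arm", "body": {"moves": [[1,0,0,-0.03,0,0,0],[1,0,0,-0.08,0,0,0],[1,0,0,-0.13,0,0,0],[1,0.05,0.1,-0.16,0,0,0],[1,-0.05,-0.05,-0.16,0,0,0],[1,-0.1,-0.1,-0.16,0,0,0],[1,-0.1,-0.15,-0.16,0,0,0],[1,-0.1,-0.2,-0.16,0,0,0],[1,-0.1,-0.2,-0.16,0,0,0],[1,-0.1,-0.2,-0.16,0,0,0],[1,-0.1,-0.2,-0.16,0,0,0]]}}

```text
time: 27.08
eef_pos: [354.0, -237.1, 231.0]
tcp_rot: [0.991, 0.131, 0.0, 0.0]
contact_force: [0.3, -0.6, 0.5]
gripper_width: 0.008
grasp_force: 0.0
```

Run:
```python
from h import *
out=[]
for c in("top","scene"):
    d=bot.capture(c)
    for n in("dish","dish_floor","pile_dish","garlic","lemon","plug","teaspoon","jam_jar","tin"): print(c,n,[(np.round(r["point"]).tolist(),round(r["confidence"],2)) for r in bot.place_of(n,c)][:1])
    u=proj(d,[[502,-403,80]])[0].astype(int); x0,y0=u[0]-35,u[1]-50; i=d["image"]
    out.append(cv2.resize(i[y0:y0+105,x0:x0+70],(400,600),interpolation=cv2.INTER_CUBIC))
cv2.imwrite("pics/end.png",np.hstack(out))
```

```text
top dish [([505.0, -400.0, 55.0], 0.78)]
top dish_floor [([504.0, -410.0, 67.0], 0.97)]
top pile_dish []
top garlic [([563.0, -302.0, -2.0], 0.69)]
top lemon [([364.0, -464.0, -0.0], 0.64)]
top plug [([501.0, -402.0, 76.0], 0.18)]
top teaspoon [([327.0, -376.0, 2.0], 0.94)]
top jam_jar [([400.0, -577.0, -0.0], 0.59)]
top tin [([508.0, -577.0, -2.0], 0.65)]
scene dish [([504.0, -398.0, 59.0], 0.9)]
scene dish_floor [([497.0, -403.0, 67.0], 0.57)]
scene pile_dish [([502.0, -401.0, 58.0], 0.65)]
scene garlic [([565.0, -306.0, 4.0], 0.66)]
scene lemon [([364.0, -461.0, -0.0], 0.79)]
scene plug [([359.0, -196.0, 2.0], 0.56)]
scene teaspoon [([324.0, -378.0, 2.0], 0.7)]
scene jam_jar [([398.0, -576.0, 2.0], 0.67)]
scene tin [([500.0, -569.0, 3.0], 0.85)]
```

View pics/end.png

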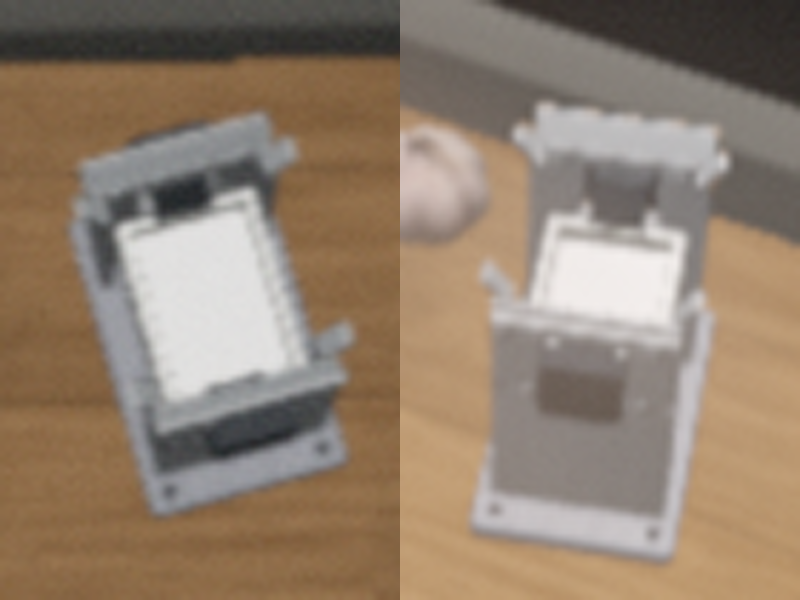

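The dish sits level at the catch line, looking just as the first dish did: the near catch is over its rim at left-crop (235,383), and the underside reads about 55 mm. The bystanders read where they were at the start. I'll hand in.

```bash
python3 -c "
from h import *
print(bot.close_job())"
```

```text
the job is handed in; nothing more can be done
None
```

I set the dish down on the worktop, took it again by its long sides and pressed it into the dispenser. The last pictures show it level at the catch line, the near catch over its rim and the bystanders unmoved; I handed the job in at about 27 s, and no verdict came back.

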